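# Load the lever press and hold its index plunger back

## Task

Hang the loose handled weight by its bail on the hook at the end of the press's lever and let go of it. Then pull the index plunger's black knob fully back so that the weight sinks the lever onto the wax block, and finish still gripping the knob and holding it fully back, with the lever down. Leave the other things on the bench alone.

Things in the scene. Friction and masses are not known exactly. Their poses are not given: they have to be found in the camera images.
- press: Bench lever press, fixed during a run: dark base plate 120x250x12 mm with a green wax block on it, a steel lever above, and an index plunger. Origin on the bench top under the base (which reaches from y = -110 to +140 mm and x = -60 to +60 mm), x to the back, y along the lever toward the pivot (at y = +110 mm, height 120 mm), z up. The lever and its hook point along -y, in the plane x = 0; the plunger stands out to -x.
- lever (a joint): Lever hinge, rad. 0 = raised (held by the index pin in a hole in the lever), 0.15 = down, presser foot on the wax block. A counter-spring keeps the bare lever up; the hung weight sinks it slowly (0.5 to 2 s, damped) once the pin is clear. Pinned, it can still give about 0.015 to 0.035.
- hook_seat (a point): Bottom of the dip in the round hook (8 mm rod) at the lever's free end: where the centre of the weight's cross-bar lies when hung. 220 mm from the pivot; about 146 mm above the bench with the lever raised, 33 mm lower when down. The hook's outer end is 20 mm farther out (press -y) and its top stands 13 mm above this point; the rod on the pivot side rises 11 mm above this point. The weight's bail must be passed over the hook from its free end, along press +y.
- weight_lug (a point): Centre of the weight's wooden grip lug, 24 mm wide (weight x), 12 mm thick (weight y), 34 mm tall. The weight stands upright on the bench, origin of this point 125 mm above its foot: a dark steel disc 56 mm across and 40 mm high (about 0.5 kg), over it a wire bail 44 mm wide, 6 mm wire, and on the bail's cross-bar a 20 mm steel neck and this lug. x runs along the cross-bar, y is the direction in which a hook passes through the bail, z up. It may be hung either way round.
- weight_bar (a point): Centre of the bail's cross-bar (6 mm wire, straight for 28 mm along weight x), 37 mm below the lug's centre and 88 mm above the weight's foot. The clear opening under it is 45 mm high and 38 mm wide.
- plunger (a joint): Index plunger, m. 0 = pin home in the lever's hole, 0.016 = pulled fully back against its stop; the pin has left the hole at about 0.009. Its spring pulls it back home: 4 N at 0, 9 N at 0.016, and up to 3 N more friction with the weight hung. It moves along press -x. Grippers give 2 to 3 mm under the spring, so draw the hand back some 20 mm, to the firm stop.
- plunger_grip (a point): Centre of the plunger's black round knob, on the plunger's axis, about 132 mm above the bench: 22 mm in diameter, 34 mm long along press x, with a 28 mm flange 5 mm thick at its outer end. Axes as the press; pull along -x. At the inner end 6 mm are free to a 18 mm sleeve; the bracket's face lies 37 mm from this point and its top 20 mm above it. This point moves with the plunger.
- pliers: Bystander: pair of pliers lying flat, 49x170x14 mm; origin under its centre. Leave alone.
- powder_jar: Bystander: small orange jar with black cap, 46 mm across, 62 mm tall; origin under its centre. Leave alone.
- tape: Bystander: roll of tape lying flat, 100 mm across, 25 mm high; origin under its centre. Leave alone.
- hammer: Bystander: hammer lying flat, 76x214x25 mm; origin under its centre. Leave alone.
Not all that is in view belongs to the job. There is more than one size of the part that bears weight_lug; the job needs the largest.

How it is judged:
On the way:
1. the weight hangs from the lever's hook, let go, while the pin still holds the lever up (distance between weight_bar and hook_seat below 0.012 m and contact force between the fingers and weight below 0.3 N and contact force between lever and weight above 1.5 N and value of joint lever below 0.05 rad and value of joint plunger below 0.004 m), for 0.3 s.
At the end, for the whole second after the job is handed in: Through the last second: fingers grip the knob (over 2 N), plunger at least 12 of its 16 mm back, lever down (over 0.135 of 0.15 rad), weight untouched and carried by the hook, its bar within 12 mm of the seat, within 0.3 rad of upright, slower than 0.05 m/s (value of joint plunger above 0.012 m and contact force between the fingers and plunger above 2 N and value of joint lever above 0.135 rad and distance between weight_bar and hook_seat below 0.012 m and contact force between the fingers and weight below 0.3 N and contact force between lever and weight above 1.5 N and linear speed of weight below 0.05 m/s and angle between weight_bar's own z axis and vertical below 0.3 rad); the arm keeps its last pose, push and grip.
It fails at once if the pliers is disturbed (moved more than 30 mm) (distance of pliers from where it was at the start of the episode above 0.03 m).
It fails at once if the jar is disturbed (moved more than 30 mm) (distance of powder_jar from where it was at the start of the episode above 0.03 m).
It fails at once if the tape is disturbed (moved more than 30 mm) (distance of tape from where it was at the start of the episode above 0.03 m).
It fails at once if the hammer is disturbed (moved more than 30 mm) (distance of hammer from where it was at the start of the episode above 0.03 m).
It also fails if it takes over 54 s, if anything falls off the work surface, if the arm or the gripper's body presses on something with over 40 N, if the wrist force passes 120 N, or if a joint passes its speed limit or range.

## Robot

A 6-joint arm with a two-finger parallel gripper is mounted at the origin on a cart in front of the work surface, level with it; the furniture and walls round the work are solid. World frame = base frame: x ahead of the robot, y to its left, z up, the work surface at z = 0. Lengths are in m, angles in rad, forces in N, time in s.
With the tool pointing down it reaches from about 0.35 to 0.975 m from the base axis. Payload 4.9 kg.
Tool frame: the origin (TCP) lies at the very end of the fingers, on their centre line; the grasp point (between the pads) lies 19 mm behind it (ctrl.grip_point_offset is the distance from the TCP to the grasp point, in m); z points along the fingers, y is the line along which they close (so a half turn about z gives the same grasp; the last joint's range is limited). The gripper opens to 85 mm and grips with 20 to 120 N. Pads are 22 mm wide; open, the fingers measure 114 mm over their backs; the gripper's body (76 mm by 85 mm) begins 54 mm behind the grasp point. The pads swing forward as they close: fully open they stand 13 mm farther back than shut.
Start: joints at [0.989, 0.053, 1.613, -0, 1.476, -0.119], TCP at [0.279, 0.559, 0.231] pointing down, gripper open.
Joint ranges: [-3.01, 3.01], [-1.01, 2.22], [0.06, 2.58], [-1.02, 4.17], [0.09, 2.62], [-3.14, 3.14]. Speed limits (rad/s): [2.57, 2.57, 3.14, 3.14, 3.14, 3.14].

## Interface

Orientations are given as a rotation vector (axis times angle).
In Python, from station import ctrl gives the robot as it stands.
- The arm moves only by the tool send_rows, never from a script. Its argument "rows" is a list of rows, each a list of 3 entries, a list of its own where there are three numbers: the finger opening in cm, from 0 to 8.54, then the shift along the tool's x, y, z in cm, then the turn about the tool's z in degrees. A call has 1 to 10 rows; each row shifts and turns the commanded pose from where the row before left it, along the tool's axes as they then stand; what a row does not reach is not made up. A row lasts 1/8 s, in which the tool goes at most 62.5 mm and 10.7 degrees, less where a joint would pass 70% of its speed; a pose out of reach is approached as far as the arm can. A call with a gripper value outside its range is refused whole. The fingers move at their own pace and stop on an object; "newtons" is the grip in N (left out, the last holds). Time passes only in rows, so rows that do not move let the fingers close. It gives the time, the measured TCP pose, the force, the opening and the grip force at its end, in the units of the state.
- ctrl.get_obs(): the state, without advancing time (a new reading comes with each control period).
- ctrl.get_image(name): name is "side" or "top" or "wrist"; returns a dict with "frame" (420x560x3 uint8, red, green, blue), "range_z" (420x560 float32, m along the optical axis (not along the pixel's ray), 0 where there is no reading), "fx", "fy", "cx", "cy" (pixels), "cam_to_world" (4x4, takes a point from camera to world coordinates). Camera axes: x right, y down, z forward; pixel columns grow to the right and rows downward; lengths in m; the calibration is good to about 2 mm. A picture is of the moment at which its call begins.
- ctrl.finish_job(): hands the job in; it is judged then, once.
The state is a dict: "t": time; "q": joint angles; "dq": joint speeds; "effort": joint torques, N m; "tool_pos": TCP position; "tool_rot": TCP orientation; "contact_force": force on the tool from outside, world axes, zero at the start; "wrist_torque": the same for the moment, N m; "opening": finger opening in m; "grip_force": force on a finger pad.
Only numpy, scipy, OpenCV 4.12 (cv2) and the standard library are available. Lean on these libraries where they do the work, as an engineer would, in place of code of your own. Each camera call takes 0.05 s, during which the arm holds its last target. There are 200 camera calls.

## Working session

There is one attempt and no reset: what is moved stays moved. The work goes in short steps, Python scripts to look and compute and a tool call to move; the robot and the scene stay as the last step left them, time stands still between calls to the robot, and variables do not carry over. Pictures are saved under pics/ and viewed, at most 10 in all, crops included, and the job is handed in when it is done.

Besides the shell and the picture viewer there is one more tool, called by a JSON object that holds its "api" and its "payload". send_rows: Moves the arm, as the interface text tells. Its arguments: {"type":"object","properties":{"rows":{"type":"array","items":{"type":"array"}},"newtons":{"type":"number"}},"required":["rows"]}

```bash
ls; mkdir -p pics; cat > h.py <<'E'
import numpy as np, cv2
from station import ctrl
from scipy.spatial.transform import Rotation as R
def snap(n,save=None):
    d=ctrl.get_image(n)
    if save: cv2.imwrite(f'pics/{save}.png',d['frame'][:,:,::-1])
    return d
def cloud(d):
    z=d['range_z'];v,u=np.mgrid[:z.shape[0],:z.shape[1]]
    p=np.stack([(u-d['cx'])/d['fx']*z,(v-d['cy'])/d['fy']*z,z],-1)
    T=np.array(d['cam_to_world']);P=p@T[:3,:3].T+T[:3,3];P[z==0]=np.nan
    return P
E
python3 - <<'E'
from h import *
o=ctrl.get_obs();print(o)
for n in ['top','side']:
    d=snap(n,n+'0');np.savez(n+'0.npz',**d);print(n,np.round(d['cam_to_world'],3).tolist(),d['fx'])
E
```

```text
pics
{'t': 0.0, 'q': array([ 9.89014976e-01,  5.33590849e-02,  1.61430131e+00, -7.16500650e-06,
        1.47597308e+00, -1.18981256e-01]), 'dq': array([-0.00115021, -0.00129836,  0.00028527, -0.00038384, -0.00036967,
        0.00100424]), 'effort': array([-7.93762520e-04, -3.93711376e+01, -3.70161045e+01, -1.81597507e-04,
        7.47074577e-03, -1.56224921e-06]), 'tool_pos': array([0.278683  , 0.55873737, 0.23005726]), 'tool_rot': array([-7.20333862e-01, -3.05718097e+00,  3.01411335e-03]), 'contact_force': array([-0.21978637, -0.19522728, -0.26591989]), 'wrist_torque': array([-0.00803363, -0.00504799,  0.05266038]), 'grip_force': 0.0, 'opening': 0.08537474464718704}
top [[-0.02, -0.989, 0.145, 0.318], [-1.0, 0.02, -0.006, -0.024], [0.003, -0.145, -0.989, 1.561], [0.0, 0.0, 0.0, 1.0]] 476.42349098407766
side [[0.816, -0.384, 0.433, -0.01], [-0.578, -0.529, 0.621, -0.783], [-0.009, -0.757, -0.653, 0.926], [0.0, 0.0, 0.0, 1.0]] 410.43278683689346
```

View pics/top0.png

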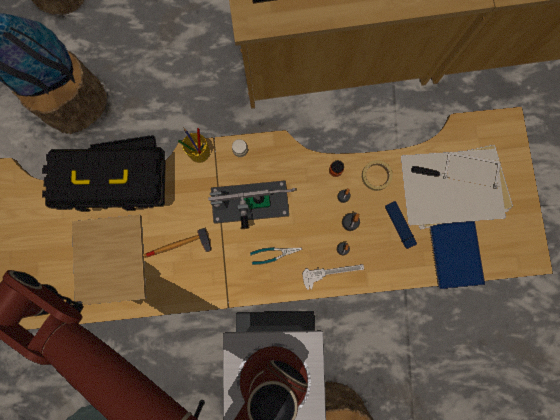

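View pics/side0.png

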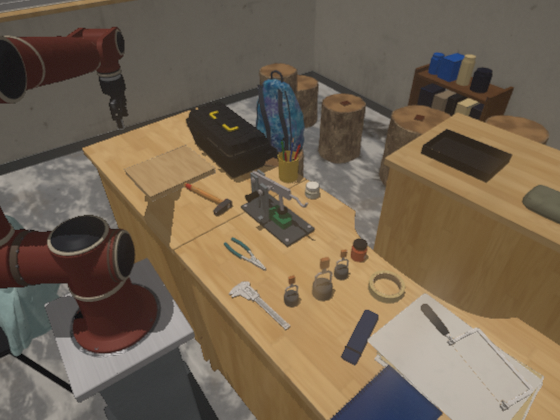

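Three weights appear in the top view, at (344,196), (351,221) and (343,248); in the side view they are at (342,264), (323,280) and (291,292). The middle one looks largest. The press is at about (250,200) in the top view, with its hook pointing right (world −y) and the plunger toward the robot. I'll enlarge a crop to confirm and measure it.

```bash
python3 - <<'E'
from h import *
t=dict(np.load('top0.npz'));s=dict(np.load('side0.npz'))
a=cv2.resize(t['frame'][165:265,200:370],None,fx=4.7,fy=4.7,interpolation=cv2.INTER_CUBIC)[:,:799]
b=cv2.resize(s['frame'][165:310,235:375],(0,0),fx=4,fy=4,interpolation=cv2.INTER_CUBIC)
c=np.zeros((600,800,3),np.uint8);a=cv2.resize(a,(480,282));c[:282,:480]=a
b=cv2.resize(s['frame'][235:310,275:375],(400,300),interpolation=cv2.INTER_CUBIC);c[290:590,:400]=b
b=cv2.resize(s['frame'][165:245,235:315],(400,400),interpolation=cv2.INTER_CUBIC);c[200:600,400:]=b if 0 else b
c[:282,:480]=a
cv2.imwrite('pics/crop1.png',c[:,:,::-1])
P=cloud(t)
# weights: lug clusters
for n,(u0,u1,v0,v1) in {'A':(334,356,186,206),'B':(340,364,208,236),'C':(334,354,238,258)}.items():
    Q=P[v0:v1,u0:u1].reshape(-1,3);Q=Q[Q[:,2]>0.015]
    m=Q[:,2].max();L=Q[Q[:,2]>m-.015];D=Q[(Q[:,2]<.06)]
    print(n,len(Q),'top',m,L.mean(0),'disc',np.ptp(Q,axis=0),D.mean(0))
Q=P[175:230,205:300].reshape(-1,3)
for lo,hi in ((.006,.018),(.1,.2)):
    q=Q[(Q[:,2]>lo)&(Q[:,2]<hi)];print(lo,len(q),q.min(0),q.max(0),cv2.minAreaRect(q[:,:2].astype(np.float32)))
hi=Q[Q[:,2]>.125];print(np.polyfit(hi[:,1],hi[:,0],1))
E
```

```text
A 126 top 0.10856569938851002 [ 0.58094351 -0.24080942  0.10264951] disc [0.03681133 0.03955314 0.09168863] [ 0.57919882 -0.23815274  0.02961404]
B 259 top 0.15098446210889294 [ 0.49394853 -0.2588692   0.14220699] disc [0.05510714 0.05436713 0.13507773] [ 0.49169249 -0.25507734  0.03816577]
C 127 top 0.10860003875608659 [ 0.4090177  -0.23148338  0.10376206] disc [0.03582811 0.03935055 0.09059026] [ 0.4073104  -0.22863456  0.02984984]
0.006 1715 [ 0.47622284 -0.09663313  0.00602194] [0.66220832 0.21558964 0.01797334] ((0.5691030025482178, 0.060832150280475616), (0.3121907114982605, 0.1806470900774002), 88.85555267333984)
0.1 718 [ 0.46828719 -0.07386306  0.10129062] [0.58690465 0.18669711 0.16630405] ((0.5267639756202698, 0.057011961936950684), (0.2602965235710144, 0.11757609993219376), 89.24043273925781)
[-0.05471606  0.55368341]
```

View pics/crop1.png

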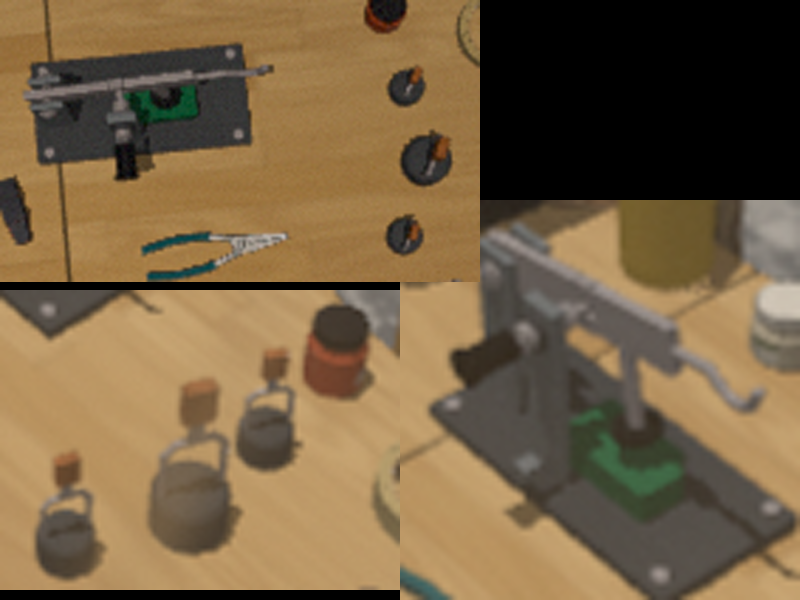

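The crop confirms it: the middle weight (top 351,221) is clearly larger than the other two, with lug height about 0.14 m against 0.11 m and disc 55 mm against 37 mm. The hook's free end is at top (294,190) and the black knob at top (244,222). I'll move above the press for a close look.

{"api": "send_rows", "payload": {"rows": [[8.5,[-4.0,-4.2,-1.2],0],[8.5,[-4.0,-4.2,-1.2],0],[8.5,[-4.0,-4.2,-1.2],0],[8.5,[-4.0,-4.2,-1.2],0],[8.5,[-4.0,-4.2,-1.2],0],[8.5,[-4.0,-4.2,-1.2],0],[8.5,[-4.0,-4.2,-1.2],0],[8.5,[-4.0,-4.2,-1.2],0],[8.5,[-4.0,-4.2,-1.2],0],[8.5,[-4.0,-4.2,-1.2],0]]}}

```text
t: 1.35
tool_pos: [0.4494, 0.003, 0.3514]
tool_rot: [0.721, 3.058, 0.0]
contact_force: [1.2, -0.6, -0.3]
opening: 0.0851
grip_force: 0.0
```

```bash
python3 - <<'E'
from h import *
d=snap('wrist','w1');np.savez('w1.npz',**d);o=ctrl.get_obs();print(o['t'],o['tool_pos'],R.from_rotvec(o['tool_rot']).as_matrix().round(3).tolist(),o['q'].round(2))
print(np.round(d['cam_to_world'],3).tolist(),d['fx'])
E
```

```text
1.4 [ 0.45113289 -0.00289343  0.35269913] [[-0.891, 0.453, 0.002], [0.453, 0.891, -0.005], [-0.004, -0.004, -1.0]] [-0.17 -0.42  1.83 -0.    1.73 -1.27]
[[0.447, 0.864, 0.232, 0.391], [0.895, -0.431, -0.117, 0.032], [-0.001, 0.259, -0.966, 0.494], [0.0, 0.0, 0.0, 1.0]] 368.86599352252745
```

View pics/w1.png

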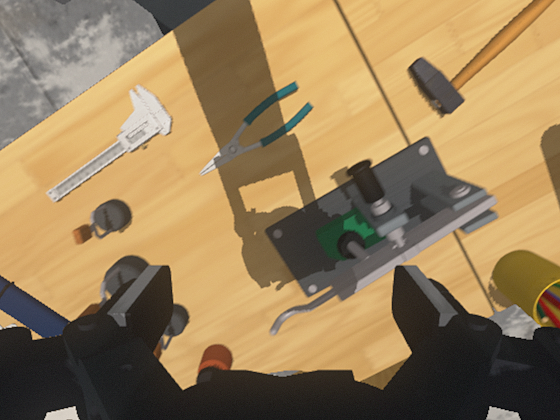

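The wrist view shows the press base with bolts at about (424,150), (315,288) and (277,233), the knob at (367,180), and the hook end at (275,325). The weight's disc at (128,270) is partly hidden. I'll measure the press from the depth image.

```bash
python3 - <<'E'
from h import *
for f in ['w1','top0']:
    d=dict(np.load(f+'.npz'));P=cloud(d);I=d['frame'].astype(int)
    v,u=np.mgrid[:420,:560]
    roi=(v>130)&(v<345)&(u>255)&(u<505) if f=='w1' else (v>170)&(v<232)&(u>205)&(u<300)
    z=P[...,2];sat=I.max(-1)-I.min(-1)
    m=roi&(z>.007)&(z<.018)&(sat<25)&(I.max(-1)<110)
    m=cv2.morphologyEx(m.astype(np.uint8),cv2.MORPH_OPEN,np.ones((3,3))) if f=='w1' else m.astype(np.uint8)
    q=P[m>0][:,:2].astype(np.float32);print(f,'base',len(q),cv2.minAreaRect(q),P[m>0][:,2].mean())
    m=roi&(z>.138)&(z<.2)&(I.max(-1)>60); q=P[m]
    # lever: keep along line
    c=np.polyfit(q[:,1],q[:,0],1)
    for _ in range(5):
        k=abs(q[:,0]-np.polyval(c,q[:,1]))<.01;c=np.polyfit(q[k,1],q[k,0],1)
    k=abs(q[:,0]-np.polyval(c,q[:,1]))<.015
    print('lever',c,'y',q[k,1].min(),q[k,1].max(),'z at hook',q[k][q[k,1]<-.05][:,2].round(3)[:8])
    m=roi&(z>.11)&(z<.15)&(I.max(-1)<45);q=P[m];q=q[q[:,0]<.52]
    print('knob',len(q),np.median(q,0),q.min(0),q.max(0),cv2.minAreaRect(q[:,:2].astype(np.float32)))
    if f=='w1':
        m=roi&(u<300)&(v>270)&(z>.12);q=P[m];print('hook pts',len(q),q[np.argsort(q[:,1])][::max(1,len(q)//14)].round(4).tolist())
E
```

```text
w1 base 8014 ((0.5586049556732178, 0.04385489225387573), (0.24060262739658356, 0.23032303154468536), 60.361793518066406) 0.011790718954876371
lever [-0.0762079   0.57389877] y -0.07731065690410756 0.1805237041821389 z at hook [0.139 0.14  0.14  0.139 0.139 0.141 0.14  0.139]
knob 140 [0.50268627 0.07408092 0.14012574] [0.4685179  0.06591839 0.13053023] [0.50993741 0.08546989 0.14401186] ((0.48922982811927795, 0.0766042023897171), (0.04116451367735863, 0.018914883956313133), 3.4988770484924316)
hook pts 296 [[0.5811, -0.0773, 0.1576], [0.5775, -0.0732, 0.1581], [0.578, -0.0711, 0.1589], [0.5793, -0.0694, 0.1601], [0.5782, -0.0679, 0.1497], [0.582, -0.0662, 0.153], [0.578, -0.0643, 0.1428], [0.5778, -0.0618, 0.1429], [0.5776, -0.0593, 0.1411], [0.5771, -0.0567, 0.1398], [0.5809, -0.0538, 0.1424], [0.5792, -0.0506, 0.1433], [0.5831, -0.0477, 0.1415], [0.5761, -0.0442, 0.1386], [0.5759, -0.0408, 0.1436]]
top0 base 1495 ((0.5695734620094299, 0.06835660338401794), (0.11893738806247711, 0.24754078686237335), 4.226156711578369) 0.012523314760907761
lever [-0.07999539  0.57521069] y -0.07386305811881386 0.18631788783039027 z at hook [0.159 0.16  0.164 0.145 0.146 0.148 0.163 0.159]
knob 80 [0.4901276  0.07756121 0.14201651] [0.47073265 0.06611122 0.12966896] [0.50776269 0.09062355 0.14713589] ((0.4887959957122803, 0.078464075922966), (0.03717022389173508, 0.021592985838651657), 4.963174343109131)
```

{"api": "send_rows", "payload": {"rows": [[8.5,[-3.1,-4.1,0],0],[8.5,[-3.1,-4.1,0],0],[8.5,[-3.1,-4.1,0],0],[8.5,[-3.1,-4.1,0],0],[8.5,[-3.1,-4.1,0],0],[8.5,[0,0,1],10],[8.5,[0,0,1],10],[8.5,[0,0,1],10],[8.5,[0,0,0],0]]}}

```text
t: 2.52
tool_pos: [0.4961, -0.2472, 0.3196]
tool_rot: [-1.483, -2.766, -0.001]
contact_force: [-1.0, 0.4, 0.2]
opening: 0.0851
grip_force: 0.0
```

```bash
python3 - <<'E'
from h import *
d=snap('wrist','w2');np.savez('w2.npz',**d);o=ctrl.get_obs();print(o['t'],o['tool_pos'],R.from_rotvec(o['tool_rot']).as_matrix().round(3).tolist(),o['q'].round(2))
E
```

```text
2.575 [ 0.49639252 -0.24741983  0.32054076] [[-0.554, 0.832, -0.001], [0.832, 0.554, 0.001], [0.001, -0.001, -1.0]] [-0.6  -0.15  1.66 -0.    1.63 -1.18]
```

View pics/w2.png

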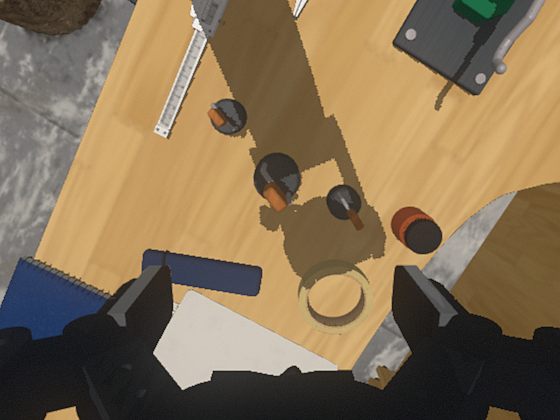

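The largest weight's disc is at (277,177) and its lug top at (275,195). I'll measure the lug's top face and the bail direction.

```bash
python3 - <<'E'
from h import *
d=dict(np.load('w2.npz'));P=cloud(d);I=d['frame'].astype(int);c=d['frame'][135:225,235:320]
hsv=cv2.cvtColor(d['frame'],cv2.COLOR_RGB2HSV).astype(int)
v,u=np.mgrid[:420,:560];roi=(v>140)&(v<220)&(u>245)&(u<300);z=P[...,2]
m=roi&(z>.095)
q=P[m];print(len(q),q[:,2].max(),np.median(q[:,2]))
for lo,hi in((.085,.105),(.105,.134),(.136,.15)):
    q=P[roi&(z>lo)&(z<hi)];print(lo,len(q),q.mean(0),cv2.minAreaRect(q[:,:2].astype(np.float32)),'pca',np.degrees(np.arctan2(*np.linalg.eigh(np.cov(q[:,:2].T))[1][::-1,1])))
q=P[roi&(z>.03)&(z<.05)];print('disc',cv2.minEnclosingCircle(q[:,:2].astype(np.float32)),cv2.minAreaRect(q[:,:2].astype(np.float32)))
b=cv2.resize(c,None,fx=6.5,fy=6.5,interpolation=cv2.INTER_CUBIC);cv2.imwrite('pics/c2.png',b[:,:,::-1])
E
```

```text
467 0.1440264627493018 0.1410892637525883
0.085 87 [ 0.48798603 -0.25737338  0.08866224] ((0.4948999285697937, -0.26018062233924866), (0.005887246690690517, 0.042916081845760345), 72.27359008789062) pca 164.1048894412673
0.105 107 [ 0.49232429 -0.25481004  0.12284621] ((0.49366194009780884, -0.2551657259464264), (0.022768044844269753, 0.008688686415553093), 9.430413246154785) pca 176.64585610365603
0.136 347 [ 0.49490984 -0.25968566  0.14131924] ((0.4954501688480377, -0.2602783739566803), (0.012128773145377636, 0.024313177913427353), 72.395263671875) pca 162.0942861254891
disc ((0.4948890507221222, -0.2602766156196594), 0.027760952711105347) ((0.4932310879230499, -0.2580294609069824), (0.054964154958724976, 0.04895854741334915), 38.521060943603516)
```

View pics/c2.png

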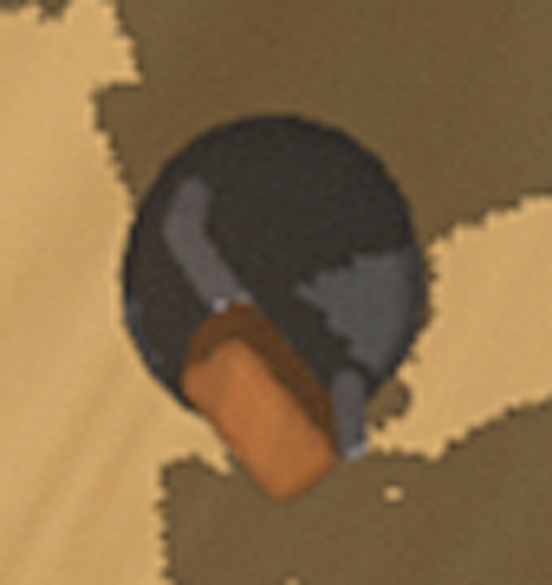

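The lug is at (0.4952, −0.2602), with its long side at −17.6° in the world. The plan is to turn +51°, narrow the opening to about 5 cm, descend, and correct on the way.

{"api": "send_rows", "payload": {"rows": [[5,[-1.0,-0.8,0],0],[5,[0,0,2.4],10.3],[5,[0,0,2.4],10.3],[5,[0,0,2.4],10.3],[5,[0,0,2.4],10.2],[5,[0,0,2.4],10.2],[5,[0,0,0],0],[5,[0,0,0],0]], "newtons": 40}}

```text
t: 3.58
tool_pos: [0.496, -0.2613, 0.2027]
tool_rot: [2.535, 1.853, 0.001]
contact_force: [-0.8, 0.4, -0.1]
opening: 0.0498
grip_force: 0.0
```

```bash
cat >> h.py <<'E'
def go(target,ang):
    """delta to TCP target in tool axes (cm) and turn (deg) so that tool y lies at world angle ang (mod 180)"""
    o=ctrl.get_obs();M=R.from_rotvec(o['tool_rot']).as_matrix()
    a=np.degrees(np.arctan2(M[1,1],M[0,1]));t=(a-ang+90)%180-90
    print('t',o['t'],'pos',o['tool_pos'].round(4),'yaw',round(a,2),'d_cm',(M.T@(np.array(target)-o['tool_pos'])*100).round(2),'turn',round(t,2),'open',o['opening'],'grip',o['grip_force'],'F',np.round(o['contact_force'],1),'q6',o['q'][5].round(2))
E
python3 -c "
from h import *
go([.4952,-.2602,.106],-17.6)"
```

```text
t 3.575 pos [ 0.496  -0.2613  0.2027] yaw -17.66 d_cm [ 0.09 -0.13  9.67] turn -0.06 open 0.04983833313769473 grip 0.0 F [-0.8  0.4 -0.1] q6 -0.31
```

{"api": "send_rows", "payload": {"rows": [[5,[0.1,-0.1,2.7],0],[5,[0,0,3.0],0],[5,[0,0,2.5],0],[5,[0,0,1.5],0],[5,[0,0,0],0],[2,[0,0,0],0],[1,[0,0,0],0],[1,[0,0,0],0],[1,[0,0,0],0],[1,[0,0,0],0]]}}

```text
t: 4.82
tool_pos: [0.496, -0.2601, 0.1062]
tool_rot: [2.536, 1.849, 0.002]
contact_force: [1.0, -0.5, 6.5]
opening: 0.0233
grip_force: 40.7
```

```bash
python3 -c "
from h import *
go([.4952,-.2602,.106],-17.6)"
```

```text
t 4.825 pos [ 0.496  -0.2601  0.1062] yaw -17.81 d_cm [-0.04 -0.07  0.02] turn -0.21 open 0.023266272099254883 grip 40.700987577438354 F [ 1.  -0.5  6.5] q6 -0.31
```

{"api": "send_rows", "payload": {"rows": [[1,[0,0,-2],0],[1,[0,0,-4],0],[1,[0,0,-5],0],[1,[0,0,-4],0],[1,[0,0,0],-7.4],[1,[0,0,0],-7.4],[1,[0,0,0],-7.4],[1,[0,0,0],0]]}}

```text
t: 5.82
tool_pos: [0.494, -0.2587, 0.2533]
tool_rot: [-2.135, -2.301, 0.001]
contact_force: [0.1, 0.2, -5.8]
opening: 0.0233
grip_force: 40.4
```

```bash
python3 -c "
from h import *
go([.586,-.152,.19],4.4)"
```

```text
t 5.825 pos [ 0.494  -0.2587  0.2533] yaw 4.3 d_cm [9.94 9.99 6.32] turn -0.1 open 0.02334561093122623 grip 40.413588881492615 F [ 0.1  0.2 -5.8] q6 -0.69
```

{"api": "send_rows", "payload": {"rows": [[1,[1.5,1.5,0],0],[1,[2.5,2.5,0],0],[1,[2.5,2.5,0],0],[1,[2.2,2.2,0],0],[1,[1.2,1.3,1.3],0],[1,[0,0,2.5],0],[1,[0,0,2.0],0],[1,[0,0,0.5],0],[1,[0,0,0],0],[1,[0,0,0],0]]}}

```text
t: 7.08
tool_pos: [0.5876, -0.1535, 0.1927]
tool_rot: [2.134, 2.303, 0.001]
contact_force: [0.1, 0.7, -5.8]
opening: 0.023
grip_force: 40.5
```

```bash
python3 - <<'E'
from h import *
d=snap('wrist');np.savez('w3.npz',**d);s=snap('side');np.savez('s3.npz',**s)
a=d['frame'][60:330,130:470];b=cv2.resize(s['frame'][175:275,240:340],(400,400),interpolation=cv2.INTER_CUBIC)
c=np.zeros((400,740,3),np.uint8);c[:270,:340]=a;c[:,340:]=b;cv2.imwrite('pics/p3.png',c[:,:,::-1])
go([.586,-.152,.19],4.4);go([.5785,-.0565,.19],4.4)
E
```

```text
t 7.175 pos [ 0.5876 -0.1533  0.1927] yaw 4.37 d_cm [ 0.14 -0.15  0.27] turn -0.03 open 0.023735625830979545 grip 40.47549605369568 F [ 0.   0.2 -5.1] q6 -0.45
t 7.175 pos [ 0.5876 -0.1533  0.1927] yaw 4.37 d_cm [ 9.72 -0.17  0.26] turn -0.03 open 0.023735625830979545 grip 40.47549605369568 F [ 0.   0.2 -5.1] q6 -0.45
```

View pics/p3.png

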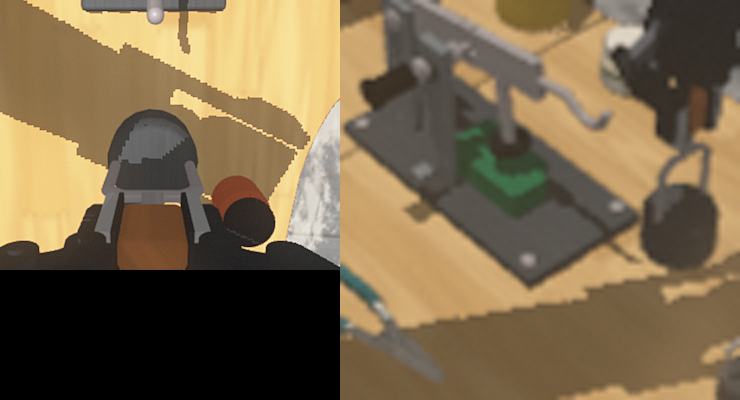

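The weight hangs upright in the grip. In the left crop the hook tip is at about (155,15) and the lug at about (152,235), so they are nearly in line. I'll do a quick numeric check of the lateral offset and heights.

```bash
python3 - <<'E'
from h import *
d=dict(np.load('w3.npz'));P=cloud(d);o=ctrl.get_obs();M=R.from_rotvec(o['tool_rot']).as_matrix()
T=(P-o['tool_pos'])@M
v,u=np.mgrid[:420,:560]
def rep(n,m):
    t=T[m];print(n,m.sum(),'tool',np.median(t,0).round(4),t.min(0).round(4),t.max(0).round(4),'world',np.median(P[m],0).round(4),'z',P[m][:,2].min().round(4),P[m][:,2].max().round(4))
rep('hook',(u>270)&(u<300)&(v<88)&(P[...,2]>.12))
for a in range(30,90,8): 
    m=(u>265)&(u<305)&(v>=a)&(v<a+8)&(P[...,2]>.12)
    if m.sum(): rep(a,m)
I=d['frame'].astype(int);rep('lug',(u>230)&(u<340)&(v>255)&(v<329)&(I[...,0]-I[...,2]>50)&(P[...,2]>.15))
rep('bar',(u>255)&(u<305)&(v>245)&(v<265)&(P[...,2]>.15))
rep('bailL',(u>225)&(u<260)&(v>210)&(v<250)&(P[...,2]>.14));rep('bailR',(u>310)&(u<345)&(v>210)&(v<250)&(P[...,2]>.14))
E
```

```text
hook 1401 tool [0.0976 0.0009 0.048 ] [ 0.0772 -0.003   0.0293] [0.1145 0.005  0.0541] world [ 0.5813 -0.0559  0.1446] z 0.1385 0.1634
30 136 tool [0.1009 0.0009 0.0506] [ 0.099  -0.0029  0.0483] [0.103  0.0049 0.0538] world [ 0.5809 -0.0527  0.142 ] z 0.1388 0.1443
38 136 tool [0.0973 0.0009 0.05  ] [ 0.0954 -0.003   0.0472] [0.0995 0.0049 0.0541] world [ 0.5812 -0.0563  0.1426] z 0.1385 0.1454
46 135 tool [0.0935 0.0009 0.0484] [ 0.0916 -0.003   0.0459] [0.0956 0.0049 0.0529] world [ 0.5815 -0.06    0.1442] z 0.1397 0.1467
54 136 tool [0.0895 0.0009 0.0448] [ 0.087  -0.0029  0.0375] [0.0918 0.0049 0.0508] world [ 0.5818 -0.0641  0.1478] z 0.1418 0.1551
62 135 tool [0.0849 0.0009 0.0353] [ 0.0828 -0.0029  0.0294] [0.0876 0.0047 0.0465] world [ 0.5821 -0.0687  0.1573] z 0.1461 0.1632
70 140 tool [0.0811 0.0009 0.0314] [ 0.0795 -0.0028  0.0293] [0.0832 0.005  0.0384] world [ 0.5824 -0.0723  0.1612] z 0.1542 0.1634
78 75 tool [0.0784 0.0013 0.0323] [ 0.0772 -0.0023  0.0302] [0.0794 0.0045 0.0354] world [ 0.5829 -0.0751  0.1603] z 0.1572 0.1624
lug 4199 tool [ 0.0052 -0.     -0.0331] [-0.0076 -0.0204 -0.0377] [ 0.0112  0.0226 -0.0008] world [ 0.5872 -0.1483  0.2258] z 0.1935 0.2304
bar 728 tool [ 0.0026 -0.0009  0.015 ] [-0.0023 -0.0122 -0.0068] [0.0063 0.0102 0.02  ] world [ 0.5864 -0.1508  0.1778] z 0.1727 0.1995
bailL 286 tool [ 0.0025 -0.0211  0.0321] [-0.0007 -0.025   0.0174] [ 0.0033 -0.0107  0.0524] world [ 0.5664 -0.1525  0.1606] z 0.1402 0.1753
bailR 281 tool [0.0024 0.0207 0.0332] [-0.0006  0.0135  0.0183] [0.0034 0.0245 0.0527] world [ 0.608  -0.1494  0.1596] z 0.1401 0.1745
```

{"api": "send_rows", "payload": {"rows": [[1,[1.0,0.1,0],0],[1,[1.5,0,0],0],[1,[1.5,0,0],0],[1,[1.5,0,0],0],[1,[1.5,0,0],0],[1,[1.2,0,0],0],[1,[1.0,0,0],0],[1,[0.6,0,0],0],[1,[0,0,0],0],[1,[0,0,0],0]]}}

```text
t: 8.43
tool_pos: [0.5805, -0.0555, 0.1913]
tool_rot: [2.135, 2.304, -0.0]
contact_force: [0.1, 0.4, -5.4]
opening: 0.0237
grip_force: 40.5
```

```bash
python3 - <<'E'
from h import *
go([.5798,-.0555,.1625],4.4)
d=snap('wrist');P=cloud(d);o=ctrl.get_obs();M=R.from_rotvec(o['tool_rot']).as_matrix();T=(P-o['tool_pos'])@M
v,u=np.mgrid[:420,:560]
for a in range(150,260,10):
    m=(u>272)&(u<296)&(v>=a)&(v<a+10)&(P[...,2]>.12)
    if m.sum(): print(a,m.sum(),np.median(T[m],0).round(4),np.median(P[m],0).round(4))
E
```

```text
t 8.425 pos [ 0.5805 -0.0555  0.1913] yaw 4.36 d_cm [ 0.01 -0.07  2.88] turn -0.04 open 0.023690163048224886 grip 40.49870252609253 F [ 0.1  0.4 -5.4] q6 -0.3
150 149 [0.0444 0.0005 0.0413] [ 0.5776 -0.0114  0.15  ]
160 149 [0.0394 0.0005 0.0404] [ 0.578  -0.0162  0.1509]
170 156 [0.0344 0.0005 0.0398] [ 0.5783 -0.0212  0.1515]
180 230 [0.0283 0.001  0.0396] [ 0.5792 -0.0274  0.1517]
190 228 [0.0228 0.001  0.0401] [ 0.5796 -0.0328  0.1512]
200 228 [0.0166 0.001  0.0441] [ 0.5801 -0.039   0.1472]
210 228 [0.0098 0.001  0.0485] [ 0.5806 -0.0457  0.1428]
220 229 [0.0038 0.001  0.0501] [ 0.5811 -0.0517  0.1412]
230 229 [-0.0017  0.001   0.0496] [ 0.5814 -0.0573  0.1417]
240 228 [-0.0058  0.001   0.0476] [ 0.5818 -0.0614  0.1437]
250 229 [0.003  0.0009 0.0127] [ 0.5811 -0.0525  0.1786]
```

{"api": "send_rows", "payload": {"rows": [[1,[0.2,0,0.6],0],[1,[0,0,0.8],0],[1,[0,0,0.7],0],[1,[0,0,0.4],0],[1,[0,0,0.2],0],[1,[0,0,0.1],0],[1,[0,0,0],0]]}}

```text
t: 9.35
tool_pos: [0.5805, -0.0531, 0.1637]
tool_rot: [2.134, 2.305, 0.001]
contact_force: [-0.1, 0.7, -4.0]
opening: 0.0235
grip_force: 40.6
```

{"api": "send_rows", "payload": {"rows": [[1,[0,0,0.1],0],[1,[0,0,0.1],0],[1,[0,0,0],0]]}}

```text
t: 9.72
tool_pos: [0.5805, -0.0533, 0.1615]
tool_rot: [2.134, 2.304, 0.0]
contact_force: [-0.1, -0.4, -4.4]
opening: 0.0233
grip_force: 40.8
```

{"api": "send_rows", "payload": {"rows": [[1,[0,0,0.1],0],[1,[0,0,0.1],0],[1,[0,0,0.1],0],[1,[0,0,0],0],[1,[0,0,0],0]]}}

```text
t: 10.35
tool_pos: [0.5805, -0.0533, 0.1585]
tool_rot: [2.134, 2.304, 0.0]
contact_force: [-0.1, -1.6, -1.4]
opening: 0.023
grip_force: 40.9
```

{"api": "send_rows", "payload": {"rows": [[1,[0,0,0.1],0],[2.6,[0,0,0],0],[3.2,[0,0,0],0],[4.5,[0,0,0],0],[4.5,[0,0,0],0],[4.5,[0,0,0],0],[4.5,[0,0,0],0]]}}

```text
t: 11.22
tool_pos: [0.5803, -0.0531, 0.1573]
tool_rot: [-2.135, -2.305, -0.0]
contact_force: [0.2, -0.0, -0.0]
opening: 0.0451
grip_force: 0.0
```

```bash
python3 - <<'E'
from h import *
d=snap('wrist');s=snap('side')
a=d['frame'][100:370,130:470];b=cv2.resize(s['frame'][175:275,240:340],(400,400),interpolation=cv2.INTER_CUBIC)
c=np.zeros((400,740,3),np.uint8);c[:270,:340]=a;c[:,340:]=b;cv2.imwrite('pics/p4.png',c[:,:,::-1])
go([.5805,-.0535,.25],4.4)
E
```

```text
t 11.325 pos [ 0.5803 -0.0532  0.1573] yaw 4.38 d_cm [-0.04  0.02 -9.27] turn -0.02 open 0.044755750098283656 grip 0.0 F [ 0.  -0.  -0.2] q6 -0.3
```

View pics/p4.png

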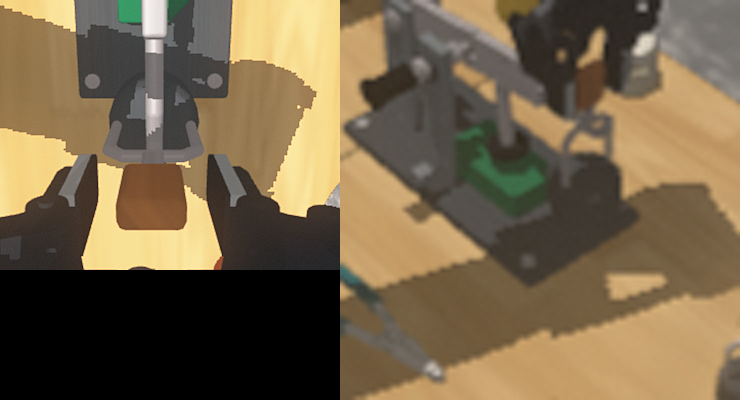

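The weight is on the hook: its bail is over the rod and the lug stands free between the fingers (left crop 152,195). Now I'll rise straight up, then turn toward the knob.

{"api": "send_rows", "payload": {"rows": [[4.5,[0,0,-1.0],0],[4.5,[0,0,-2.5],0],[4.5,[0,0,-3.0],0],[4.5,[0,0,-4.5],0],[4.5,[-1,-3,0],-10],[4.5,[-1,-3,0],-10],[4.5,[0,0,0],-10],[4.5,[0,0,0],-10],[4.5,[0,0,0],-10]]}}

```text
t: 12.45
tool_pos: [0.5246, -0.0827, 0.2683]
tool_rot: [0.952, 2.993, 0.0]
contact_force: [-0.1, -0.3, -0.2]
opening: 0.045
grip_force: 0.0
```

{"api": "send_rows", "payload": {"rows": [[4.5,[0,0,0],-10],[4.5,[0,0,0],-10],[4.5,[0,0,0],-10],[4.5,[0,0,0],-10],[4.5,[0,0,0],0],[4.5,[0,0,0],0]]}}

```text
t: 13.2
tool_pos: [0.5247, -0.0826, 0.2678]
tool_rot: [-0.116, 3.139, -0.0]
contact_force: [0.6, -0.8, 0.3]
opening: 0.045
grip_force: 0.0
```

```bash
python3 -c "
from h import *
go([.4875,.0775,.20],94.4)"
```

```text
t 13.2 pos [ 0.5247 -0.0826  0.2678] yaw 94.25 d_cm [ 2.53 16.24  6.77] turn -0.15 open 0.04499768995189647 grip 0.0 F [ 0.6 -0.8  0.3] q6 -1.94
```

{"api": "send_rows", "payload": {"rows": [[4.5,[1.3,3,0],0],[4.5,[1.2,4.5,0],0],[4.5,[0,4.5,0],0],[4.5,[0,4.2,0],0],[4.5,[0,0,1.8],0],[4.5,[0,0,0],0],[4.5,[0,0,0],0]]}}

```text
t: 14.08
tool_pos: [0.4873, 0.0761, 0.249]
tool_rot: [0.117, -3.139, 0.0]
contact_force: [0.2, 0.4, 0.1]
opening: 0.045
grip_force: 0.0
```

```bash
python3 - <<'E'
from h import *
d=snap('wrist','w5');np.savez('w5.npz',**d)
go([.4875,.0775,.113],94.4)
P=cloud(d);o=ctrl.get_obs();M=R.from_rotvec(o['tool_rot']).as_matrix();T=(P-o['tool_pos'])@M
z=P[...,2];I=d['frame'].astype(int)
m=(z>.115)&(z<.155)&(abs(T[...,1])<.03)&(abs(T[...,0])<.06)
for x0 in np.arange(-.06,.06,.005):
    k=m&(T[...,0]>=x0)&(T[...,0]<x0+.005)
    if k.sum()>5: print(round(x0,3),k.sum(),'y',T[k][:,1].min().round(4),T[k][:,1].max().round(4),'ztop',np.percentile(z[k],95).round(4),'col',I[k].mean(0).round())
E
```

```text
t 14.125 pos [0.4875 0.0761 0.2495] yaw 94.27 d_cm [-1.000e-02  1.500e-01  1.365e+01] turn -0.13 open 0.04487134580656528 grip 0.0 F [-0.  -0.2 -0.4] q6 -1.64
-0.06 75 y -0.0058 0.0094 ztop 0.1413 col [102.  98.  97.]
-0.055 62 y -0.0133 0.0167 ztop 0.1525 col [83. 84. 84.]
-0.05 282 y -0.0141 0.0175 ztop 0.153 col [84. 86. 86.]
-0.045 600 y -0.0143 0.0177 ztop 0.1524 col [77. 80. 80.]
-0.04 250 y -0.0109 0.0146 ztop 0.1451 col [54. 54. 55.]
-0.035 244 y -0.0109 0.0138 ztop 0.1429 col [87. 84. 83.]
-0.03 205 y -0.0072 0.0099 ztop 0.1409 col [103.  98.  97.]
-0.025 45 y -0.0062 0.009 ztop 0.1397 col [88. 84. 82.]
-0.02 181 y -0.0094 0.0121 ztop 0.1431 col [37. 33. 30.]
-0.015 200 y -0.0093 0.012 ztop 0.1431 col [44. 38. 35.]
-0.01 199 y -0.0092 0.012 ztop 0.1429 col [49. 44. 39.]
-0.005 208 y -0.0092 0.0119 ztop 0.143 col [53. 45. 40.]
-0.0 208 y -0.0091 0.0118 ztop 0.1432 col [56. 47. 40.]
0.005 206 y -0.0091 0.0118 ztop 0.1429 col [59. 49. 41.]
0.01 191 y -0.0118 0.0144 ztop 0.1451 col [60. 49. 40.]
0.015 359 y -0.0118 0.0152 ztop 0.1457 col [68. 55. 42.]
```

View pics/w5.png

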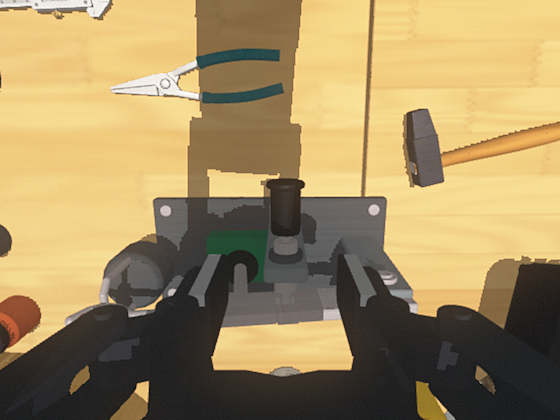

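The knob spans tool x −20 to +15 mm, its centre is at y +1.3 mm and its axis at z 0.132 (picture 286,210). The weight is still hanging at about (130,275). I'll descend and grip.

{"api": "send_rows", "payload": {"rows": [[4.5,[-0.4,0.1,2.0],0],[4.5,[0,0,3.5],0],[4.5,[0,0,3.5],0],[4.5,[0,0,2.5],0],[4.5,[0,0,1.5],0],[4.5,[0,0,0.6],0],[4.5,[0,0,0],0]], "newtons": 60}}

```text
t: 15.0
tool_pos: [0.4915, 0.0783, 0.1135]
tool_rot: [-0.12, 3.139, -0.0]
contact_force: [-0.4, -0.9, 0.2]
opening: 0.0449
grip_force: 0.0
```

{"api": "send_rows", "payload": {"rows": [[3.0,[0,0,0],0],[2.4,[0,0,0],0],[1.5,[0,0,0],0],[1.5,[0,0,0],0],[1.5,[0,0,0],0]], "newtons": 60}}

```text
t: 15.62
tool_pos: [0.4918, 0.0787, 0.1145]
tool_rot: [-0.12, 3.138, 0.001]
contact_force: [-1.6, 1.8, 5.8]
opening: 0.0201
grip_force: 58.7
```

```bash
python3 -c "
from h import *
go([.4910,.0775,.113],94.4)"
```

```text
t 15.625 pos [0.4918 0.0787 0.1145] yaw 94.39 d_cm [ 0.09 -0.11  0.15] turn -0.01 open 0.020108646591300704 grip 58.72939109802246 F [-1.6  1.8  5.8] q6 -1.64
```

{"api": "send_rows", "payload": {"rows": [[1.5,[0.3,0,0],0],[1.5,[0.3,0,0],0],[1.5,[0.3,0,0],0],[1.5,[0.3,0,0],0],[1.5,[0.3,0,0],0],[1.5,[0.2,0,0],0],[1.5,[0.1,0,0],0],[1.5,[0,0,0],0]]}}

```text
t: 16.62
tool_pos: [0.4761, 0.0775, 0.1146]
tool_rot: [-0.12, 3.131, 0.001]
contact_force: [8.1, 3.0, -0.8]
opening: 0.0196
grip_force: 58.6
```

{"api": "send_rows", "payload": {"rows": [[1.5,[0.1,0,0],0],[1.5,[0.1,0,0],0],[1.5,[0.1,0,0],0],[1.5,[0,0,0],0],[1.5,[0,0,0],0]]}}

```text
t: 17.25
tool_pos: [0.4759, 0.0774, 0.1147]
tool_rot: [-0.119, 3.123, 0.002]
contact_force: [20.7, 4.6, -8.3]
opening: 0.02
grip_force: 59.1
```

Firm stop reached: the force rose from 8 to 21 N with no further movement. I'll wait for the lever to sink, then look.

{"api": "send_rows", "payload": {"rows": [[1.5,[0,0,0],0],[1.5,[0,0,0],0],[1.5,[0,0,0],0],[1.5,[0,0,0],0],[1.5,[0,0,0],0],[1.5,[0,0,0],0],[1.5,[0,0,0],0],[1.5,[0,0,0],0],[1.5,[0,0,0],0],[1.5,[0,0,0],0]]}}

```text
t: 18.5
tool_pos: [0.4759, 0.0774, 0.1147]
tool_rot: [-0.119, 3.123, 0.002]
contact_force: [20.2, 4.3, -9.5]
opening: 0.0204
grip_force: 59.1
```

{"api": "send_rows", "payload": {"rows": [[1.5,[0,0,0],0],[1.5,[0,0,0],0],[1.5,[0,0,0],0],[1.5,[0,0,0],0],[1.5,[0,0,0],0],[1.5,[0,0,0],0],[1.5,[0,0,0],0],[1.5,[0,0,0],0],[1.5,[0,0,0],0],[1.5,[0,0,0],0]]}}

```text
t: 19.75
tool_pos: [0.4759, 0.0774, 0.1147]
tool_rot: [-0.119, 3.123, 0.002]
contact_force: [20.0, 5.7, -10.3]
opening: 0.0203
grip_force: 59.1
```

```bash
python3 - <<'E'
from h import *
s=snap('side');w=snap('wrist')
c=np.zeros((400,800,3),np.uint8)
c[:,:400]=cv2.resize(s['frame'][165:265,235:335],(400,400),interpolation=cv2.INTER_CUBIC)
c[:300,400:]=cv2.resize(w['frame'],(400,300));cv2.imwrite('pics/p6.png',c[:,:,::-1])
P=cloud(snap('top'));q=P.reshape(-1,3);k=(abs(q[:,0]-.58)<.02)&(abs(q[:,1]+.056)<.025)&(q[:,2]>.05);print('lug top z',np.sort(q[k][:,2])[-12:].round(3))
go([.4759,.0774,.1147],94.4)
E
```

```text
lug top z [0.167 0.168 0.168 0.168 0.168 0.169 0.169 0.169 0.17  0.17  0.17  0.176]
t 19.9 pos [0.4759 0.0774 0.1147] yaw 94.37 d_cm [ 0. -0. -0.] turn -0.03 open 0.02030334038502597 grip 59.05963897705078 F [19.8  4.6 -9.3] q6 -1.64
```

View pics/p6.png

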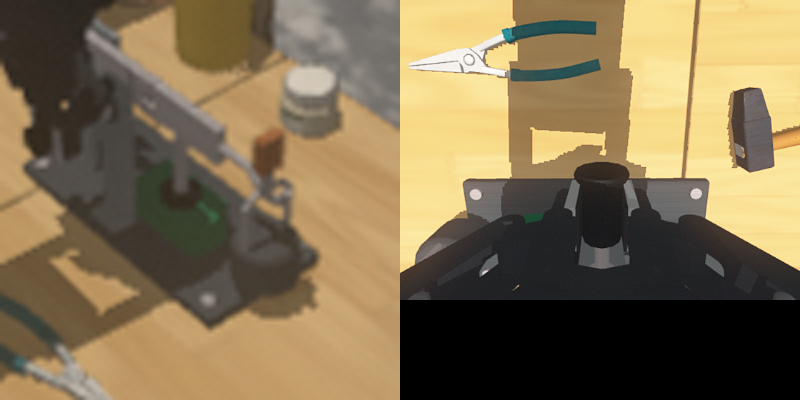

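The knob is held back and the lever has sunk, with the foot on the wax and the weight hanging upright (left crop 265,200). I'll check the lever angle numerically by comparing the lever surface now with the start.

```bash
python3 - <<'E'
from h import *
def fit(d):
    q=cloud(d).reshape(-1,3);l=(q-[.5705,.0534,0])@np.array([[.9971,-.0767,0],[.0767,.9971,0],[0,0,1]]) if 0 else None
    a=np.radians(4.4);x=(q[:,0]-.5705)*np.cos(a)+(q[:,1]-.0534)*np.sin(a);y=-(q[:,0]-.5705)*np.sin(a)+(q[:,1]-.0534)*np.cos(a)
    out=[]
    for y0 in np.arange(-.065,.02,.01):
        k=(abs(x)<.012)&(abs(y-y0)<.005)&(q[:,2]>.08)&(q[:,2]<.2)
        if k.sum()>3: out.append((y0,np.percentile(q[k,2],75)))
    return dict((round(a,3),b) for a,b in out)
for n,f in(('top','top0.npz'),('side',None)):
    d0=dict(np.load(n+'0.npz'));A=fit(d0);B=fit(snap(n))
    print(n,[(y,round(A[y],4),round(B[y],4),round((A[y]-B[y])/(.11-y),3)) for y in A if y in B])
E
```

```text
top [(np.float64(-0.065), np.float64(0.1523), np.float64(0.1247), np.float64(0.157)), (np.float64(-0.055), np.float64(0.1513), np.float64(0.1362), np.float64(0.091)), (np.float64(-0.045), np.float64(0.1622), np.float64(0.1396), np.float64(0.146)), (np.float64(-0.035), np.float64(0.1598), np.float64(0.1419), np.float64(0.124)), (np.float64(-0.025), np.float64(0.1595), np.float64(0.1379), np.float64(0.16)), (np.float64(-0.015), np.float64(0.1576), np.float64(0.138), np.float64(0.157)), (np.float64(-0.005), np.float64(0.1547), np.float64(0.138), np.float64(0.145)), (np.float64(0.005), np.float64(0.1547), np.float64(0.1383), np.float64(0.157)), (np.float64(0.015), np.float64(0.1551), np.float64(0.1367), np.float64(0.194))]
side [(np.float64(-0.065), np.float64(0.1461), np.float64(0.1215), np.float64(0.141)), (np.float64(-0.055), np.float64(0.1489), np.float64(0.1286), np.float64(0.123)), (np.float64(-0.045), np.float64(0.1526), np.float64(0.1331), np.float64(0.126)), (np.float64(-0.035), np.float64(0.1546), np.float64(0.1324), np.float64(0.153)), (np.float64(-0.025), np.float64(0.1517), np.float64(0.1346), np.float64(0.127)), (np.float64(-0.015), np.float64(0.1397), np.float64(0.1319), np.float64(0.062)), (np.float64(-0.005), np.float64(0.1467), np.float64(0.132), np.float64(0.128)), (np.float64(0.005), np.float64(0.1496), np.float64(0.1313), np.float64(0.174)), (np.float64(0.015), np.float64(0.1457), np.float64(0.1294), np.float64(0.171))]
```

The change comes to about 0.15 rad, so the lever is fully down. I'll settle a moment longer and hand in.

{"api": "send_rows", "payload": {"rows": [[1.5,[0,0,0],0],[1.5,[0,0,0],0],[1.5,[0,0,0],0],[1.5,[0,0,0],0],[1.5,[0,0,0],0],[1.5,[0,0,0],0],[1.5,[0,0,0],0],[1.5,[0,0,0],0],[1.5,[0,0,0],0],[1.5,[0,0,0],0]]}}

```text
t: 21.25
tool_pos: [0.4759, 0.0774, 0.1147]
tool_rot: [-0.119, 3.123, 0.002]
contact_force: [20.3, 4.6, -9.1]
opening: 0.0198
grip_force: 59.1
```

```bash
python3 -c "
from h import *
print(ctrl.finish_job())"
```

```text
the job is handed in; nothing more can be done
None
```

I handed the job in at about 21 s: the largest weight hangs on the hook, the knob is gripped and held at its stop, and the lever measures down at about 0.15 rad; the hand-in returned no verdict.

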